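Pin a mould frame on its jig and lock it with the cam

TASK

Take the blue mould frame out of the white rack and put it on the jig, with both its holes over the jig's two pins, so that it lies flat and fully home on the rail. Then turn the red cam by its green handle until its high point presses squarely on the sprung brass latch, so that the latch is pushed out over the end of the frame. Let go of everything and leave the yellow plate, the cup, the bowl and the jar where they stand.

Things in the scene. Friction and masses are not known exactly. Their poses are not given: they have to be found in the camera images.
- frame_center (a point): Centre of the loose blue mould frame: plate 160 (own x) by 48 (own z) by 12 mm (own y, thickness), 120 g, a window in the middle, two 13 mm through holes on its long centre line at x = -60 and +60; faces and ends alike. Starts on its long edge in a rack slot, centre 34 mm, top edge 58 mm above the bench. On the bench, leaned over 25 degrees or more, it falls flat when let go.
- rack: Fixed white rack, base 200 (own x) by 116 (own y) by 10 mm, origin at the centre of its underside. Two slots along its x at y = +28 and -28 mm, each between 4 mm rails 15 mm apart whose tops are 28 mm above the bench; slot floor at 10 mm. One holds the blue frame, the other the yellow plate. Rack and jig may be on either side of the robot.
- jig_seat (a point): Centre of the top of the jig's grey rail, 30 mm above the bench, where the underside of the lying frame must rest (frame centre then 6 mm above); x along the jig towards the cam, z up. Rail 158 x 28 mm, 18 mm above the jig's aluminium base (290 x 84 x 12 mm, centred 50 mm along x).
- jig_pin (a point): Tip of the jig pin nearer the cam, 49 mm above the bench. Two steel pins of 10 mm diameter stand on the rail at x = -60 and +60 mm from the seat centre, 19 mm tall, their top 7 mm tapered to 5 mm. The latch tip at rest is 6 mm beyond the end of a seated frame; grey guides beside it reach 60 mm above the bench.
- cam_axis (a point): Point on the cam's upright axis, 83 mm above the bench where its handle is gripped, 140 mm from the seat centre along x. Handle: upright green bar 52 mm long, 12 mm thick, from 60 to 96 mm above the bench, centred on the axis, in line with the cam's nose, a white dot on its top at the nose end. Red cam below it: 43 to 56 mm high, 20 mm radius with one nose reaching 35 mm.
- cam_nose (a point): Tip of the cam's nose (its high point), 35 mm from the axis, 49 mm above the bench; a white dot lies on top of the nose.
- cam (a joint): Cam angle, rad, growing anticlockwise from above; at 0 or 6.283 the high point is squarely on the latch (nose pointing from the axis to the frame), at 3.14 it points away. Starts between 1.1 and 5.2, turns either way to the high point, stiff (0.13 N m, the latch spring adds up to 0.1) and stays where left. The nose meets the latch about 1 rad before the high point.
- latch_face_pt (a point): Centre of the flat face of the sprung brass latch that the cam presses, 49 mm above the bench. The face is 40 mm wide, square to the jig's x, 23 mm from the cam axis at rest.
- latch (a joint): How far the latch is pushed towards the frame, in m: 0 at rest, 0.012 when the cam's high point is squarely on it (about 7 N spring). Pushed out, its tongue reaches about 6 mm over the frame's end, 2.5 mm above the frame; a frame that is not home gets in its way.
- yellow_center (a point): Centre of the yellow plate, 150 x 12 x 48 mm, without holes, standing in the other rack slot; leave it.
- cup: White paper cup, 70 mm across, 85 mm tall, origin at the centre of its underside; leave it.
- bowl: Pink bowl, 72 mm across, 32 mm tall, origin at the centre of its underside; leave it.
- jar: Jar with a lid, 60 mm across, 70 mm tall, origin at the centre of its underside; leave it.

How it is judged:
By the outcome, as a careful person would: the job done as asked, in the order asked, and still so for the second after the job is handed in, with the robot touching nothing.
It also fails if it takes over 72 s, if anything falls off the work surface, if the arm or the gripper's body presses on something with over 40 N, if the wrist force passes 120 N, or if a joint passes its speed limit or range.

ROBOT

A 7-joint arm with a two-finger parallel gripper is mounted at the origin on the work surface. World frame = base frame: x ahead of the robot, y to its left, z up, the work surface at z = 0. Lengths are in m, angles in rad, forces in N, time in s.
With the tool pointing down it reaches from about 0.425 to 0.95 m from the base axis. Payload 4.7 kg.
Tool frame: the origin (TCP) lies between the finger pads; the fingertips stand 25 mm ahead of it and the grasp point (between the pads) lies 6 mm ahead of it; x points along the fingers, z is the direction in which the jaws open and shut, and the axes are right-handed (so a half turn about x gives the same grasp; the last joint's range is limited). The gripper opens to 85 mm and grips with 20 to 120 N. Pads are 22 mm wide; open, the fingers measure 114 mm over their backs; the gripper's body (76 mm by 85 mm) begins 54 mm behind the grasp point. The pads swing forward as they close: fully open they stand 13 mm farther back than shut.
Start: joints at [-1.261, 0.469, -0.049, 1.532, 0.024, 1.141, -0.082], TCP at [0.224, 0.637, 0.256] pointing down, gripper open.
Joint ranges: [-2.59, 2.59], [-0.33, 1.99], [-1.39, 1.29], [0.1, 2.45], [-1.04, 4.18], [0.21, 1.99], [-2.66, 2.66]. Speed limits (rad/s): [2.57, 2.57, 3.14, 3.14, 3.14, 3.14, 3.14].

INTERFACE

Orientations are given as a 3x3 rotation matrix whose columns are the frame's x, y, z axes.
In Python, from rig import * gives the robot as it stands. Calls block until the motion is done:
- movep(position, orientation): joint-space move of the TCP to a pose.
- move_l(position, attitude=None, feed=0.15, until_force=None): straight line of the TCP; attitude=None keeps the orientation; feed is the mean speed in m/s. With until_force (N) it stops when the force on the tool has changed by that much, and returns True; else False.
- move_joints(angles): joint-space move.
- command_gripper(opening, newtons=None): finger opening in m; newtons is the grip in N (None keeps the last); returns when the fingers have stopped.
- sleep(seconds).
- inverse_kinematics(position, orientation): joint angles nearest the present ones, or None.
- sense(): the state.
- camera(name): name is "scene" or "top" or "wrist"; returns (picture, depth): 480x640x3 uint8, red, green, blue; 480x640 float32, m along the optical axis (not along the pixel's ray), 0 where there is no reading.
- camera_params(name): a dict with "K" (3x3 intrinsics, pixels), "dist" ([k1, k2, p1, p2, k3] as OpenCV has them; the pictures are not rectified), "position" and "rotation" of the camera in the world; the wrist camera has in their place "tool_from_camera" (4x4, takes a point from camera to tool coordinates, whose origin is the TCP and whose axes are the tool frame's). Camera axes: x right, y down, z forward; pixel columns grow to the right and rows downward; lengths in m; the calibration is good to about 2 mm. A picture is of the moment at which its call begins: read the wrist's pose just before it. camera_params takes no time and is no camera call.
A pose or a line that the arm cannot do raises Unreachable and nothing moves.
- finish_job(): hands the job in, once; it reports no verdict.
The state is a dict: "time_s": time; "joint_pos": joint angles; "qd": joint speeds; "joint_efforts": joint torques, N m; "position": TCP position; "tcp_rot": TCP orientation; "wrist_force": force on the tool from outside, world axes, zero at the start; "ft_torque": the same for the moment, N m; "finger_gap": finger opening in m.
Only numpy, scipy, OpenCV 4.12 (cv2) and the standard library are available. Lean on these libraries where they do the work, as an engineer would, in place of code of your own. Each camera call takes 0.05 s, during which the arm holds its last target. There are 200 camera calls.

## Working session

There is one attempt and no reset: what is moved stays moved. The work goes in short steps, each a Python script; the robot and the scene stay as the last script left them, time stands still between calls to the robot, and variables do not carry over. Pictures are saved under pics/ and viewed, about 8 in all and at most 12, crops included, and the job is handed in when it is done.

```bash
ls; mkdir -p pics; python3 - <<'E'
from rig import *
import cv2,numpy as np
for n in ("top","scene"):
    p,d=camera(n); cv2.imwrite(f"pics/{n}0.png",p[:,:,::-1]); np.savez(f"{n}0.npz",p=p,d=d)
    c=camera_params(n); print(n,c)
print(camera_params("wrist")); s=sense(); print(s["time_s"],s["tcp_rot"],s["finger_gap"])
E
```

```text
pics
top {'K': array([[592.14553747,   0.        , 317.29224422],
       [  0.        , 592.14553747, 232.60648234],
       [  0.        ,   0.        ,   1.        ]]), 'dist': array([-0.1121763,  0.       ,  0.       ,  0.       ,  0.       ]), 'position': array([0.46536367, 0.00279228, 1.0567768 ]), 'rotation': array([[-0.02697171, -0.99237386,  0.12027737],
       [-0.99956833,  0.02817601,  0.00832297],
       [-0.01164843, -0.12000096, -0.99270544]])}
scene {'K': array([[465.52823419,   0.        , 320.46515046],
       [  0.        , 465.52823419, 234.2622961 ],
       [  0.        ,   0.        ,   1.        ]]), 'dist': array([-0.10731002,  0.        ,  0.        ,  0.        ,  0.        ]), 'position': array([ 1.00523213, -0.48775795,  0.54477552]), 'rotation': array([[ 0.75184086,  0.39262317, -0.52970026],
       [ 0.65930816, -0.43922997,  0.61023748],
       [ 0.00693314, -0.80803718, -0.5890907 ]])}
{'K': array([[406.86658279,   0.        , 319.64853349],
       [  0.        , 406.86658279, 240.92658956],
       [  0.        ,   0.        ,   1.        ]]), 'dist': array([0.00855802, 0.        , 0.        , 0.        , 0.        ]), 'tool_from_camera': array([[-4.63737771e-04, -2.59249263e-01,  9.65810336e-01,
        -1.18242154e-01],
       [-2.49552351e-04, -9.65810379e-01, -2.59249395e-01,
         6.60242048e-02],
       [ 9.99999861e-01, -3.61243976e-04,  3.83186489e-04,
         3.46878865e-04],
       [ 0.00000000e+00,  0.00000000e+00,  0.00000000e+00,
         1.00000000e+00]])}
0.1 [[-5.57038171e-04 -9.43156699e-01  3.32347905e-01]
 [-1.62149754e-03  3.32348372e-01  9.43155306e-01]
 [-9.99998530e-01 -1.35278033e-05 -1.71445699e-03]] 0.08556848083272381
```

View pics/top0.png

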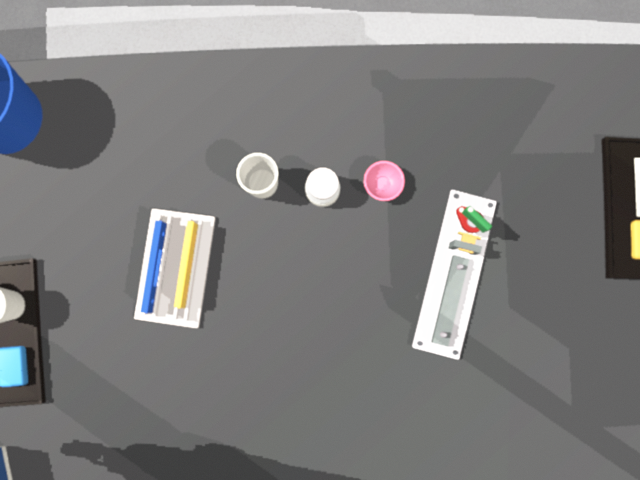

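View pics/scene0.png

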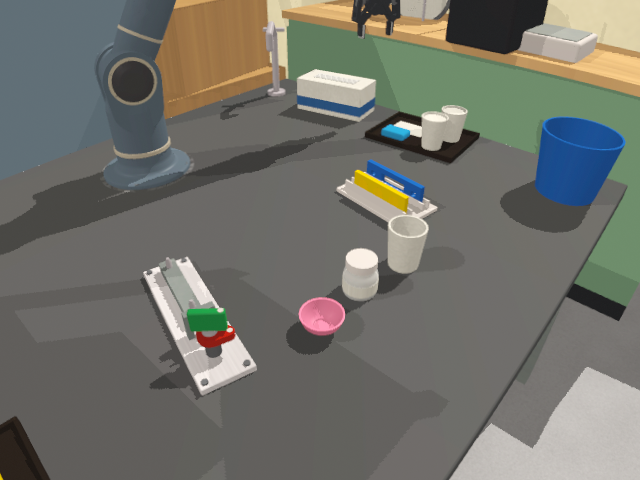

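The top view shows the blue frame at (143,312)–(160,222), the jig pins near (461,266) and (445,335), and the green handle around (477,219). The bowl, jar and cup stand around rows 175–187.

```bash
cat > h.py <<'E'
from rig import *
import cv2,numpy as np
def campose(n,s=None):
    c=camera_params(n)
    if n!="wrist": return c["K"],c["dist"],c["rotation"],c["position"]
    s=s or sense(); T=c["tool_from_camera"]; R=np.array(s["tcp_rot"])
    return c["K"],c["dist"],R@T[:3,:3],R@T[:3,3]+np.array(s["position"])
def rays(uv,P):
    K,D,R,t=P; n=cv2.undistortPoints(np.float64(uv).reshape(-1,1,2),K,D).reshape(-1,2)
    return np.c_[n,np.ones(len(n))]@R.T
def onplane(uv,z,P):
    r=rays(uv,P); return P[3]+r*((z-P[3][2])/r[:,2])[:,None]
def cloud(mask,d,P):
    v,u=np.nonzero(mask&(d>0)); return P[3]+rays(np.c_[u,v],P)*d[v,u][:,None]
def proj(X,P):
    K,D,R,t=P; return cv2.projectPoints((np.float64(X).reshape(-1,3)-t)@R,np.zeros(3),np.zeros(3),K,D)[0].reshape(-1,2)
def down(yaw): # tool pointing down, jaws (z) along yaw
    z=np.array([np.cos(yaw),np.sin(yaw),0]); x=np.array([0,0,-1.]); return np.c_[x,np.cross(z,x),z]
def hsv(p): return cv2.cvtColor(p,cv2.COLOR_RGB2HSV)
def rect(X):
    (c,s,a)=cv2.minAreaRect(np.float32(X[:,:2])*1000); b=cv2.boxPoints((c,s,a)); e=[b[1]-b[0],b[2]-b[1]]; e=max(e,key=np.linalg.norm)
    return np.array(c)/1000,s,np.arctan2(e[1],e[0])
E
python3 - <<'E'
from h import *
f=np.load("top0.npz");p,d=f["p"],f["d"];P=campose("top");H=hsv(p)
def m(lo,hi,box): 
    k=cv2.inRange(H,lo,hi)>0; b=np.zeros_like(k); b[box[1]:box[3],box[0]:box[2]]=1; return k&b
B=cloud(m((105,120,40),(125,255,255),(120,190,230,340)),d,P); print("blue z",np.percentile(B[:,2],[5,50,95])); T=B[B[:,2]>.052]; print(len(T),rect(T))
Y=cloud(m((20,120,60),(32,255,255),(120,190,230,340)),d,P); T=Y[Y[:,2]>.052];print("yel",len(T),rect(T))
G=cloud(m((45,100,40),(80,255,255),(430,180,520,260)),d,P); T=G[G[:,2]>.088]; print("green",np.percentile(G[:,2],[5,50,95]),len(T),rect(T))
J=cloud(m((0,0,60),(180,60,255),(400,180,510,370)),d,P);T=J[(J[:,2]>.006)&(J[:,2]<.018)];print("base",rect(T))
c=onplane([[461,267],[445,335]],.049,P);print("pins",c,np.linalg.norm(c[0]-c[1]))
for n,box in(("jig",(400,180,510,370)),):
    q=cv2.resize(p[box[1]:box[3],box[0]:box[2]],None,fx=3,fy=3,interpolation=2);cv2.imwrite("pics/jig.png",q[:,:,::-1])
for n,b in(("cup",(235,150,282,200)),("jar",(304,167,342,208)),("bowl",(362,160,407,203))):
    k=np.zeros(d.shape,bool);k[b[1]:b[3],b[0]:b[2]]=1;X=cloud(k,d,P);X=X[X[:,2]>.02];print(n,X[:,:2].min(0),X[:,:2].max(0),X[:,2].max())
E
```

```text
blue z [0.02383376 0.05741544 0.0616204 ]
627 (array([0.53697662, 0.29579733]), (12.638376235961914, 157.62322998046875), np.float32(-0.16189428))
yel 174 (array([0.53832794, 0.23472116]), (4.045921325683594, 146.08885192871094), np.float32(-0.15807335))
green [0.07261207 0.09447406 0.09883354] 181 (array([ 0.59857916, -0.25526625]), (51.25237274169922, 11.74378490447998), np.float32(0.76633406))
base (array([ 0.51488501, -0.22910843]), (183.48353576660156, 333.56854248046875), np.float32(-0.03044465))
pins [[ 0.52128611 -0.23276931  0.049     ]
 [ 0.40714696 -0.19975576  0.049     ]] 0.11881767221223248
cup [0.65224208 0.07555922] [0.72220822 0.14339145] 0.0907762414035389
jar [ 0.63966584 -0.02905026] [0.69601859 0.02933254] 0.07681890683667725
bowl [ 0.64490881 -0.1441095 ] [ 0.71426484 -0.07340382] 0.03804616303170727
```

View pics/jig.png

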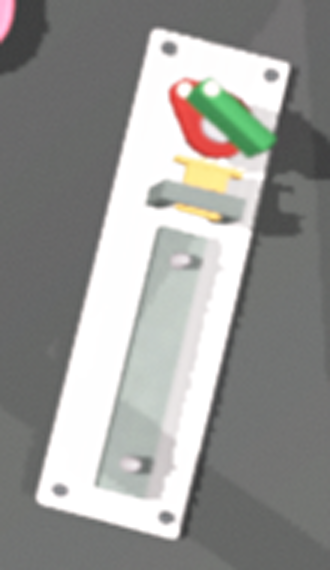

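Everything agrees: the pins are 118.8 mm apart, the cam axis matches the handle centre within 1 mm, and the frame top is at 57 mm. Next I check the planned poses and move above the rack for a closer look.

```bash
cat >> h.py <<'E'
JY=-0.2816; U=np.array([np.cos(JY),np.sin(JY),0]); SEAT=np.array([.4642,-.2163,.030])
def tilt(yaw,phi): # rotate downward tool about the horizontal axis square to the jaws
    ax=down(yaw)[:,1]; return cv2.Rodrigues(ax*phi)[0]@down(yaw)
E
python3 - <<'E'
from h import *
A=JY+np.pi/2
for ph in(-.61,.61):
    for x,y in((.48,.05),(.55,.03),(.45,.1)):
        print(ph,x,y,inverse_kinematics([x,y,.08],tilt(A,ph)),tilt(A,ph)[:,0].round(2))
print("cam",inverse_kinematics([.5986,-.2553,.089],down(.766-np.pi/2)),inverse_kinematics([.5986,-.2553,.089],down(A)))
fy=-0.162
movep([.537,.296,.20],down(fy+np.pi/2)); command_gripper(.040)
s=sense();p,d=camera("wrist");P=campose("wrist",s)
cv2.imwrite("pics/w1.png",p[:,:,::-1]);H=hsv(p)
for n,lo,hi in(("blue",(105,120,40),(125,255,255)),("yel",(20,120,60),(32,255,255))):
    X=cloud(cv2.inRange(H,lo,hi)>0,d,P);T=X[(X[:,2]>.053)&(X[:,2]<.068)];print(n,len(T),T[:,2].mean(),rect(T))
print(s["time_s"],s["position"])
E
```

```text
-0.61 0.48 0.05 [ 0.59564174  0.52848623 -0.55672852  2.21408557 -0.77403537  0.48345533
  2.10160483] [ 0.16  0.55 -0.82]
-0.61 0.55 0.03 [ 0.50652653  0.58130598 -0.44220149  2.05543094 -0.7147315   0.57750527
  2.04131668] [ 0.16  0.55 -0.82]
-0.61 0.45 0.1 [ 0.56532669  0.50988061 -0.64420937  2.29506031 -0.87289021  0.37908123
  2.11159288] [ 0.16  0.55 -0.82]
0.61 0.48 0.05 [-0.59704414  0.59023515  0.19786275  1.98631198  0.41051445  1.02366326
  0.58377932] [-0.16 -0.55 -0.82]
0.61 0.55 0.03 [-0.51674198  0.65742205  0.20490914  1.84214574  0.41892852  1.06376875
  0.67631477] [-0.16 -0.55 -0.82]
0.61 0.45 0.1 [-0.66703473  0.57966618  0.15153206  2.00022739  0.37743049  1.0576021
  0.49894524] [-0.16 -0.55 -0.82]
cam [-0.29659082  0.839192    0.99891441  1.77594093 -0.8301919   1.01176354
  0.22833062] [ 0.00467785  0.64615143  0.48102737  1.7588784  -0.38651869  0.83164833
  1.95629306]
blue 1617 0.058633141099389885 (array([0.53605298, 0.29628494]), (11.332659721374512, 158.95843505859375), np.float32(-0.15294656))
yel 2432 0.05823161008653779 (array([0.51968329, 0.24296367]), (11.655211448669434, 109.67579650878906), np.float32(-0.15849204))
2.3083 [0.53696516 0.29606225 0.20000047]
```

View pics/w1.png

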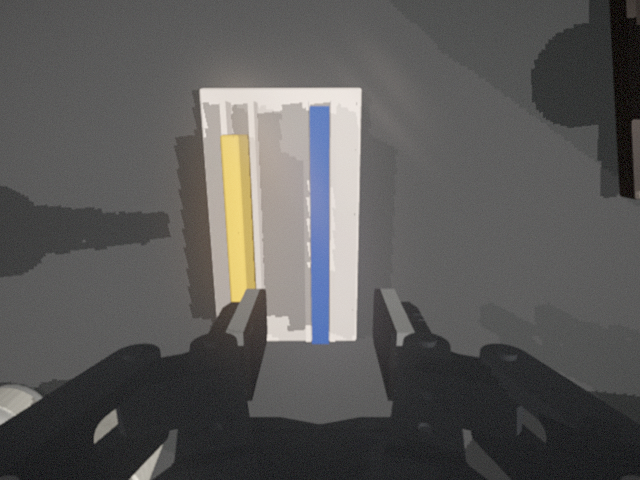

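The wrist view shows the frame standing at columns 309–330 and the yellow plate at 222–255. Both agree with the top camera, putting the frame at (0.5365, 0.296). I'll grip it, lift it and lay it on the free bench.

```bash
python3 - <<'E'
from h import *
A=JY+np.pi/2; fc=[.5363,.2962]
R=down(-.157+np.pi/2)
move_l([*fc,.10],R); move_l([*fc,.058],feed=.08)
command_gripper(.0,60); print("grip",sense()["finger_gap"])
move_l([*fc,.15],feed=.12); print("lift",sense()["finger_gap"],sense()["wrist_force"])
q=[.49,.07]; Rt=tilt(A,.61); a=Rt[:,0]
movep([*q,.16],Rt)
s=sense();p,d=camera("wrist");cv2.imwrite("pics/w2.png",p[:,:,::-1])
move_l([*q,.065],feed=.12)
print(move_l([*q,.02],feed=.02,until_force=3)); s=sense();print(s["position"],s["wrist_force"],s["time_s"])
E
```

```text
grip 0.011116307790677456
lift 0.010702920717484464 [ 0.0573444   0.91792272 -1.13346947]
True
[0.49004953 0.07016442 0.0429692 ] [-0.44980373  1.06993413  3.66621253] 8.2667
```

```bash
python3 - <<'E'
from h import *
A=JY+np.pi/2
command_gripper(.024); s=sense(); a=np.array(s["tcp_rot"])[:,0]
move_l(np.array(s["position"])-.09*a,feed=.15)
# look straight down, camera view offset
c=np.array([.49,.075,.22]); movep(c,down(A)); command_gripper(.075); sleep(.2)
s=sense();p,d=camera("wrist");P=campose("wrist",s);np.savez("w3.npz",p=p,d=d);cv2.imwrite("pics/w3.png",p[:,:,::-1])
X=cloud(cv2.inRange(hsv(p),(105,120,40),(125,255,255))>0,d,P);print(np.percentile(X[:,2],[2,50,98]));print(rect(X[X[:,2]>.007]),s["time_s"])
p,d=camera("top");P=campose("top");k=cv2.inRange(hsv(p),(105,120,40),(125,255,255))>0;k[:,:200]=0;X=cloud(k,d,P);print(len(X)); 
if len(X)>20: print(rect(X))
E
```

```text
[0.00554794 0.0125397  0.01406396]
(array([0.49023337, 0.07265337]), (48.07146453857422, 159.8616943359375), np.float32(-0.28167394)) 10.575
290
(array([0.53049817, 0.03445697]), (82.69010925292969, 24.7685604095459), np.float32(0.22619331))
```

View pics/w3.png

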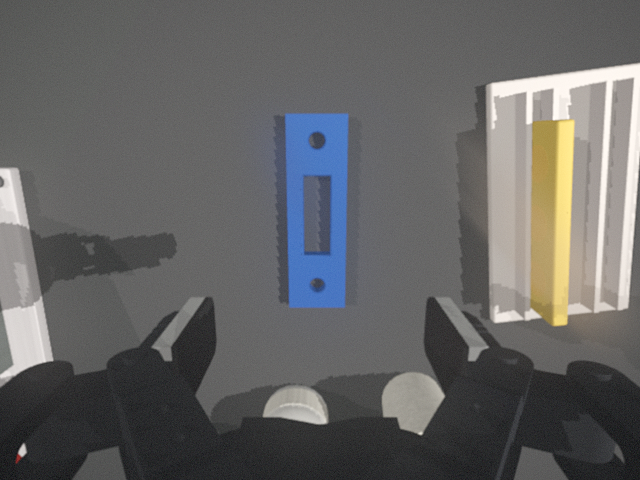

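The frame lies flat at (0.490, 0.073), yaw −0.282, measuring 48.1×159.9 mm, with holes at (317,140) and (317,285). I'll view the jig from the same relative pose so that calibration errors cancel.

```bash
python3 - <<'E'
from h import *
A=JY+np.pi/2
f=np.load("w3.npz")
movep([SEAT[0],SEAT[1]+.0023,.257],down(A)); sleep(.2)
s=sense();p,d=camera("wrist");P=campose("wrist",s);np.savez("w4.npz",p=p,d=d,R=P[2],t=P[3]);print(s["time_s"],s["position"])
t=[SEAT+U*k+np.array([0,0,.019]) for k in(-.06,.06)]
e=proj(t,P);print(e)
q=[]
for u,v in e.round().astype(int): q.append(cv2.resize(p[v-30:v+30,u-40:u+40],None,fx=5,fy=5,interpolation=2))
cv2.imwrite("pics/w4.png",np.hstack(q)[:,:,::-1]); 
E
```

```text
12.0 [ 0.46471583 -0.21255707  0.25675162]
[[314.28071432 140.48490369]
 [314.41335384 285.16569204]]
```

View pics/w4.png

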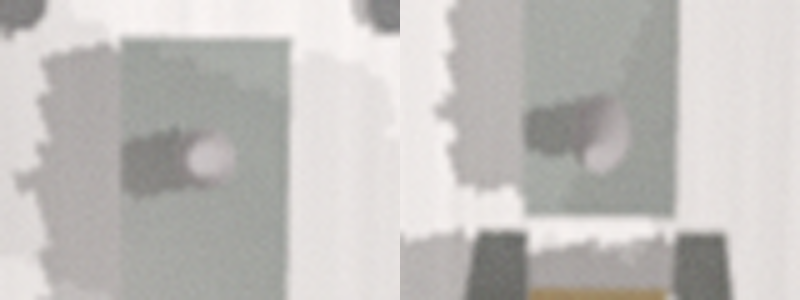

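```bash
python3 - <<'E'
from h import *
A=JY+np.pi/2
f=np.load("w4.npz");c=camera_params("wrist");P=(c["K"],c["dist"],f["R"],f["t"])
w=onplane([[316.5,141.3],[314.7,285.5]],.049,P);print("pins",w,np.linalg.norm(w[1]-w[0]),"yaw",np.arctan2(*(w[1]-w[0])[1::-1]),w.mean(0))
p,d=f["p"],f["d"];H=hsv(p);k=np.zeros(d.shape,bool);k[90:310,290:345]=1
X=cloud(k,d,P);X=X[(X[:,2]>.024)&(X[:,2]<.036)];print(len(X),rect(X),X[:,2].mean())
m=[.4902,.0727]
movep([*m,.10],down(A)); command_gripper(.056)
move_l([*m,.045],feed=.1); print(move_l([*m,.015],feed=.02,until_force=4)); z=sense()["position"][2]
move_l([*m,z+.003],feed=.05); command_gripper(0,60); s=sense(); print(z,s["finger_gap"],s["wrist_force"])
move_l([*m,.12],feed=.12); s=sense(); print("lift",s["finger_gap"],s["time_s"],s["position"])
p,d=camera("wrist");cv2.imwrite("pics/w5.png",p[:,:,::-1])
P=campose("wrist",s);X=cloud(cv2.inRange(hsv(p),(105,120,40),(125,255,255))>0,d,P);print(np.percentile(X[:,2],[2,50,98]),rect(X))
E
```

```text
pins [[ 0.40762985 -0.19813795  0.049     ]
 [ 0.52219679 -0.23282301  0.049     ]] 0.11970229003852391 yaw -0.29397713000813114 [ 0.46491332 -0.21548048  0.049     ]
5759 (array([ 0.4701922 , -0.21707349]), (45.56352615356445, 168.50477600097656), np.float32(-0.29567516)) 0.030584475190432482
True
0.020871686041085705 0.046152131419059175 [-1.76079207 -0.10744483  5.19267271]
lift 0.04621672545602812 16.8583 [0.48955889 0.07263306 0.11931241]
[0.10135044 0.10772262 0.10904544] (array([0.51025546, 0.07729233]), (68.2504653930664, 198.31478881835938), np.float32(-0.27767387))
```

View pics/w5.png

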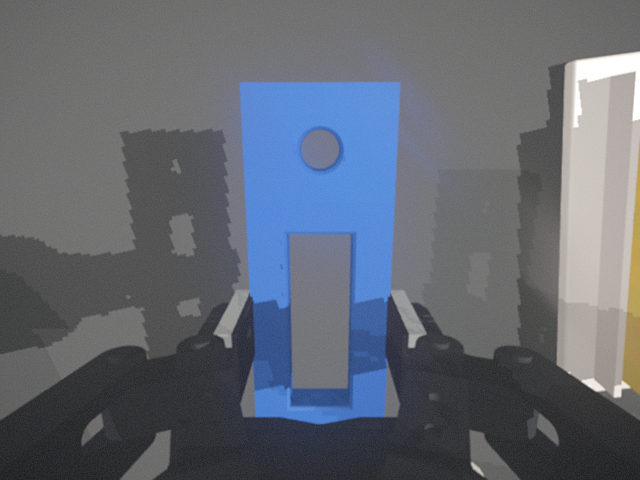

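The frame is held level and the near hole is seen at (320,149). I'll compute the frame's pose in the tool and move over the pins.

```bash
cat >> h.py <<'E'
JY2=-.294; C2=np.array([.4649,-.2155]); U2=np.array([np.cos(JY2),np.sin(JY2)])
E
python3 - <<'E'
from h import *
s=sense();p,d=camera("wrist");P=campose("wrist",s);R=np.array(s["tcp_rot"]);t=np.array(s["position"])
k=cv2.inRange(hsv(p),(105,120,40),(125,255,255))>0;k[230:]=0
X=(cloud(k,d,P)-t)@R; co=np.linalg.lstsq(np.c_[X[:,1:],np.ones(len(X))],X[:,0],rcond=None)[0];print("plane x=a y+b z+c",co)
z=.1074
pts=onplane([[320,149],[241.5,83],[399.5,83]],z,P);L=(pts-t)@R;print("tool coords hole, corners",L.round(4))
off=L[0]-np.array([0,.060,0]); print("frame centre in tool y,z",off[1:], "from end",L[1:,1].mean()-.08)
cy=(off[1]+L[1:,1].mean()-.08)/2; cz=L[:,2].mean()
Rn=down(JY2+np.pi/2); tgt=np.array([*C2,0])-Rn@[0,cy,0]   # jaws centre the frame in z
print("cz",cz,"target",tgt)
movep([*tgt[:2],.12],Rn); sleep(.2); s=sense();e=tgt[:2]-np.array(s["position"])[:2];print("err",e,s["time_s"])
np.save("tgt.npy",[*(tgt[:2]+e)])
move_l([*(tgt[:2]+e),.075],feed=.08);sleep(.1);s=sense();print(s["position"],tgt,s["wrist_force"])
p,d=camera("scene");cv2.imwrite("pics/s6.png",cv2.resize(p[230:400,120:280],None,fx=4,fy=3.5)[:,:,::-1])
E
```

```text
plane x=a y+b z+c [-0.00090572  0.00304861  0.01185625]
tool coords hole, corners [[ 0.0119  0.0608  0.0006]
 [ 0.012   0.0801 -0.023 ]
 [ 0.0119  0.08    0.0244]]
frame centre in tool y,z [0.00077525 0.00055269] from end 5.0729106768024335e-05
cz 0.0006487725656989912 target [ 0.46529527 -0.21561968  0.        ]
err [-0.00064543 -0.00159199] 18.275
[ 0.46508129 -0.21739104  0.07546205] [ 0.46529527 -0.21561968  0.        ] [ 0.10328985 -0.24262585 -0.8439569 ]
```

View pics/s6.png

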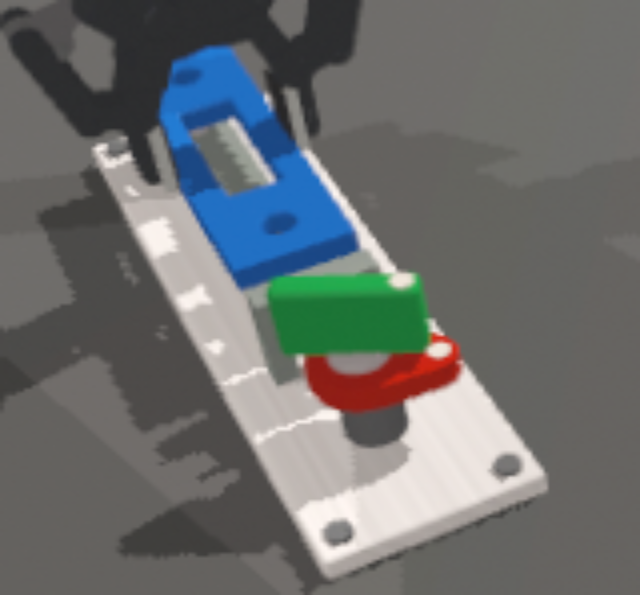

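The frame hangs just above the pins, and the cam nose points to the far side. I'll correct the lateral offset, then lower under force watch.

```bash
python3 - <<'E'
from h import *
t=np.array([.4651,-.2162])
move_l([*t,.0755],feed=.05);sleep(.3);s=sense();print(s["position"],s["wrist_force"])
t2=t+(t-np.array(s["position"])[:2])
r=move_l([*t2,.0535],feed=.025,until_force=8);s=sense();print(r,s["position"],s["wrist_force"],s["ft_torque"],s["finger_gap"],s["time_s"])
E
```

```text
[ 0.46508359 -0.21621272  0.07550077] [-0.06782493  0.01485946 -0.55217382]
True [ 0.46486337 -0.21615394  0.05419592] [0.03346395 0.03478522 4.91391343] [-0.00307626  0.17638896  0.0175564 ] 0.046347235024080495 20.5083
```

It stopped at TCP z 0.0542 (expected 0.0539 when seated) with no side force. Release and check.

```bash
python3 - <<'E'
from h import *
command_gripper(.062); s=sense(); t=np.array(s["position"])
move_l([t[0],t[1],.2],feed=.2); sleep(.1)
s=sense();p,d=camera("wrist");P=campose("wrist",s)
k=cv2.inRange(hsv(p),(105,120,40),(125,255,255))>0
X=cloud(k,d,P);X=X[X[:,2]>.03];r=rect(X);print(np.percentile(X[:,2],[2,50,98]),r,s["time_s"])
al=(X[:,:2]-r[0])@U2
print("z ends",np.median(X[al<-.05,2]),np.median(X[al>.05,2]))
cv2.imwrite("pics/w7.png",p[:,:,::-1])
H=hsv(p);G=cloud(cv2.inRange(H,(45,100,40),(80,255,255))>0,d,P);T=G[G[:,2]>.088]
print("green",len(T),rect(T) if len(T)>20 else "", "axis pred",C2+.14*U2)
E
```

```text
[0.04108238 0.04258562 0.04396625] (array([ 0.46505591, -0.2158493 ]), (46.52049255371094, 158.5766143798828), np.float32(-0.29471305)) 21.7917
z ends 0.0425512705749192 0.04261276628308042
green 0  axis pred [ 0.59889294 -0.25606961]
```

View pics/w7.png

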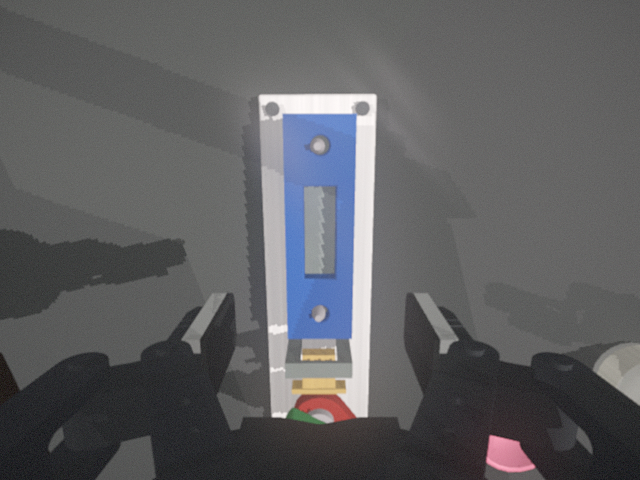

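The frame is home: both pins show in the holes at (319,145) and (319,313), and the top is at 42.55 and 42.61 mm at its two ends. Now the cam.

```bash
python3 - <<'E'
from h import *
ax=np.array([.5987,-.2556]); y0=.766-np.pi/2; y1=JY2+np.pi/2
movep([*ax,.20],down(y0)); command_gripper(.040); sleep(.1)
s=sense();p,d=camera("wrist");P=campose("wrist",s)
G=cloud(cv2.inRange(hsv(p),(45,100,40),(80,255,255))>0,d,P);T=G[G[:,2]>.088]
print("green",len(T),T[:,2].mean(),rect(T),s["joint_pos"],s["time_s"])
cv2.imwrite("pics/w8.png",p[:,:,::-1])
E
```

```text
green 55 0.0963523729101273 (array([ 0.58298737, -0.27098068]), (6.798976898193359, 8.750046730041504), np.float32(-1.4144273)) [-0.1568337   0.56322393  0.72614129  1.68650929 -0.42015789  1.0538564
 -0.10033092] 23.8917
```

View pics/w8.png

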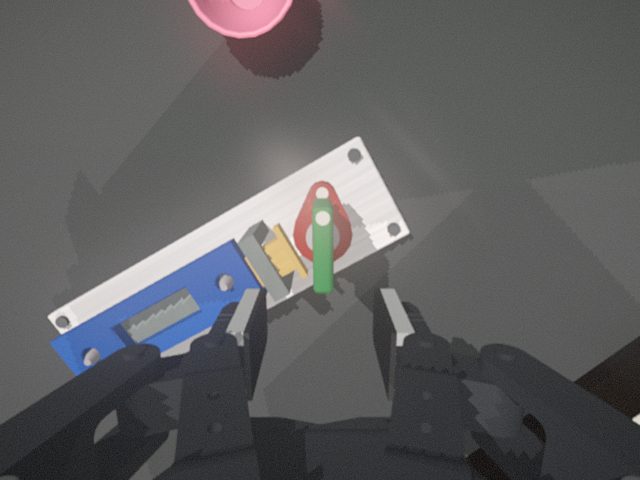

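The handle lies upright in the image at columns 313–333, aligned with the jaws; the nose dot at (322,193) is as expected. Grip and turn.

```bash
python3 - <<'E'
from h import *
ax=np.array([.5987,-.2556]); y0=.766-np.pi/2; y1=JY2+np.pi/2
move_l([*ax,.12],feed=.12); print(move_l([*ax,.089],feed=.05,until_force=6))
command_gripper(0,100); s=sense(); print(s["finger_gap"],s["position"],s["wrist_force"])
n=8
for i in range(1,n+1):
    movep([*ax,.089],down(y0+(y1-y0)*i/n)); s=sense(); R=np.array(s["tcp_rot"])
    print(i,s["position"].round(4),np.array(s["wrist_force"]).round(1),np.array(s["ft_torque"]).round(2),"yaw err",round(float(np.arctan2(R[1,2],R[0,2])-y1),3),s["time_s"])
    if np.linalg.norm(s["wrist_force"])>60: break
E
```

```text
False
0.010602281367301757 [ 0.5998213  -0.2567222   0.08972054] [ 4.55956715 -2.42403922 -0.54905424]
1 [ 0.5996 -0.2566  0.0897] [ 4.5 -3.3 -0.5] [-0.52 -0.54  0.1 ] yaw err -1.823 26.2083
2 [ 0.5995 -0.2565  0.0897] [ 3.4 -3.1  1.2] [-0.59 -0.55  0.15] yaw err -1.566 26.525
3 [ 0.5993 -0.2565  0.0897] [ 3.3 -4.1  3.3] [-0.69 -0.5   0.12] yaw err -1.307 26.8417
4 [ 0.5991 -0.2565  0.0897] [ 3.6 -4.2  2.9] [-0.78 -0.4   0.15] yaw err -1.048 27.1583
5 [ 0.599  -0.2566  0.0897] [ 1.9 -3.9  4.6] [-0.88 -0.38  0.1 ] yaw err -0.788 27.475
6 [ 0.5988 -0.2567  0.0897] [ 2.2 -4.4  4.4] [-0.93 -0.38  0.13] yaw err -0.53 27.7917
7 [ 0.5987 -0.2569  0.0897] [ 2.  -4.5  5.9] [-1.04 -0.3   0.14] yaw err -0.27 28.1083
8 [ 0.5987 -0.2571  0.0897] [ 1.5 -6.1  6.2] [-1.13 -0.33  0.23] yaw err -0.01 28.425
```

Smooth turn. Release, retreat, and look.

```bash
python3 - <<'E'
from h import *
y1=JY2+np.pi/2
sleep(.3);s=sense();R=np.array(s["tcp_rot"]);print("yaw err",np.arctan2(R[1,2],R[0,2])-y1)
command_gripper(.040); t=np.array(sense()["position"]); move_l([t[0],t[1],.14],feed=.1)
v=np.array([.515,-.2305]); 
movep([t[0]-.02,t[1]+.006,.24],down(y1)); sleep(.2)
s=sense();p,d=camera("wrist");P=campose("wrist",s);np.savez("w9.npz",p=p,d=d,R=P[2],t=P[3])
cv2.imwrite("pics/w9.png",p[:,:,::-1])
k=cv2.inRange(hsv(p),(45,100,40),(80,255,255));v_,u_=np.nonzero(k[:300]);X=onplane(np.c_[u_,v_],.096,P)
print("green",len(X),rect(X),"nose target yaw",JY2,s["time_s"],s["wrist_force"])
p,d=camera("top");cv2.imwrite("pics/t9.png",cv2.resize(p[140:380,120:520],None,fx=2,fy=2,interpolation=2)[:,:,::-1])
E
```

```text
yaw err -0.010088967492591028Traceback (most recent call last):
  File "<stdin>", line 9, in <module>
  File "h.py", line 12, in onplane
    r=rays(uv,P); return P[3]+r*((z-P[3][2])/r[:,2])[:,None]
  File "h.py", line 9, in rays
    K,D,R,t=P; n=cv2.undistortPoints(np.float64(uv).reshape(-1,1,2),K,D).reshape(-1,2)
                 ~~~~~~~~~~~~~~~~~~~^^^^^^^^^^^^^^^^^^^^^^^^^^^^^^^^^^^^
cv2.error: OpenCV(4.12.0) /io/opencv/modules/calib3d/src/undistort.dispatch.cpp:347: error: (-215:Assertion failed) CV_IS_MAT(_src) && CV_IS_MAT(_dst) && (_src->rows == 1 || _src->cols == 1) && (_dst->rows == 1 || _dst->cols == 1) && _src->cols + _src->rows - 1 == _dst->rows + _dst->cols - 1 && (CV_MAT_TYPE(_src->type) == CV_32FC2 || CV_MAT_TYPE(_src->type) == CV_64FC2) && (CV_MAT_TYPE(_dst->type) == CV_32FC2 || CV_MAT_TYPE(_dst->type) == CV_64FC2) in function 'cvUndistortPointsInternal'
```

View pics/w9.png

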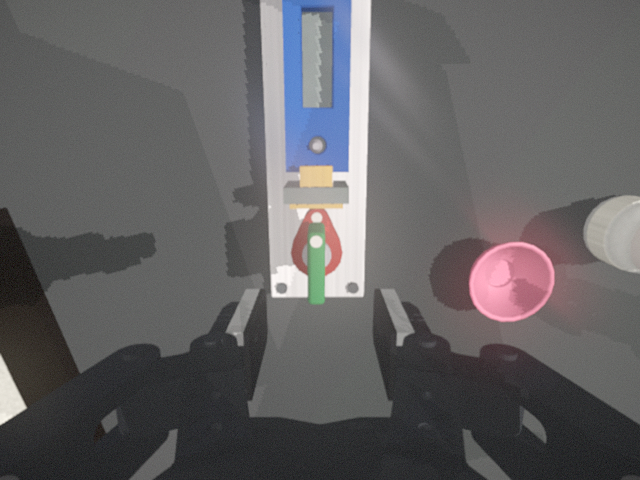

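The wrist view shows the latch tongue over the frame end at (316,176). The nose dot (316,217) and handle dot (316,241) line up with the jig axis. I'll quantify the angle and check the other items.

```bash
python3 - <<'E'
from h import *
f=np.load("w9.npz");c=camera_params("wrist");P=(c["K"],c["dist"],f["R"],f["t"]);p,d=f["p"],f["d"];H=hsv(p);print(H[270,317])
k=cv2.inRange(H,(45,80,30),(95,255,255));k[310:]=0;k[:,:300]=0;k[:,335:]=0;k[:252]=0
v,u=np.nonzero(k);X=onplane(np.c_[u,v],.096,P);print(len(X),"handle yaw",rect(X)[2]-JY2,rect(X)[1])
D=onplane([[316,241.5],[316.5,217.5]],.096,P);D[1]=onplane([[316.5,217.5]],.056,P)[0]
ax=np.array([.5987,-.2556])
for q in D: e=q[:2]-ax; print("dot r",np.linalg.norm(e),"cam angle",(np.arctan2(e[1],e[0])-JY2-np.pi+np.pi)%(2*np.pi)-np.pi)
b=cv2.inRange(H,(105,120,40),(125,255,255));b[260:]=0;Xb=cloud(b>0,d,P);print("blue",rect(Xb)[2]-JY2,np.percentile(Xb[:,2],[2,50,98]))
p,d=camera("top");Pt=campose("top");cv2.imwrite("pics/t9.png",cv2.resize(p[140:380,120:520],None,fx=2,fy=2,interpolation=2)[:,:,::-1])
for n,b in(("cup",(235,150,282,200)),("jar",(304,167,342,208)),("bowl",(362,160,407,203))):
    k=np.zeros(d.shape,bool);k[b[1]:b[3],b[0]:b[2]]=1;X=cloud(k,d,Pt);X=X[X[:,2]>.02];print(n,X[:,:2].min(0),X[:,:2].max(0),X[:,2].max())
print(sense()["time_s"],sense()["wrist_force"])
E
```

```text
[ 63  78 182]
422 handle yaw 0.0019577444 (9.631500244140625, 32.462684631347656)
dot r 0.018974425876254582 cam angle 0.04301825870157172
dot r 0.02701220663918705 cam angle 0.027522842783662682
blue 0.0018933415 [0.04083364 0.04256126 0.04410102]
cup [0.65227621 0.07540846] [0.72152074 0.14344678] 0.09198775720498698
jar [ 0.63972964 -0.02904951] [0.6959951  0.02934309] 0.07683539598813915
bowl [ 0.64464862 -0.14445365] [ 0.71471157 -0.07335608] 0.037774060649369945
30.5667 [0.4275278  0.24687712 0.38011152]
```

View pics/t9.png

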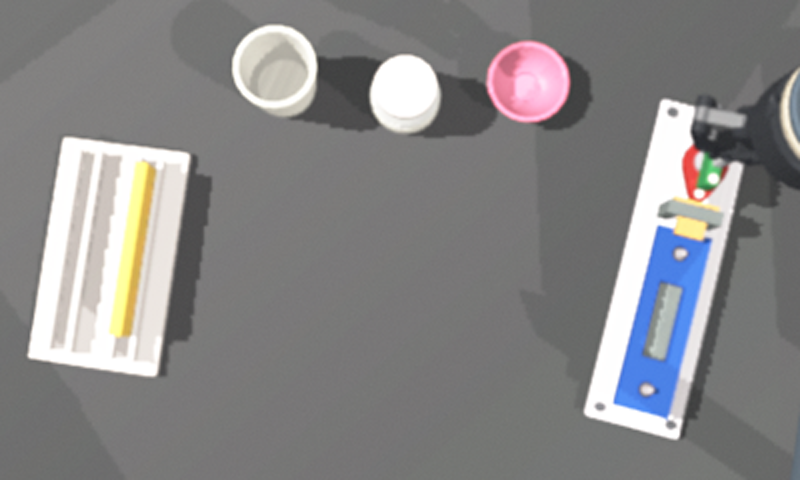

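The top view confirms it: the frame is on both pins, the latch is over its end, and the yellow plate, cup, jar and bowl have not moved.

```bash
python3 - <<'E'
from h import *
print(finish_job())
E
```

```text
the job is handed in; nothing more can be done
None
```

The blue frame is on the jig with both pins through its holes, and the red cam is turned to its high point on the latch. I handed the job in at about 31 s, with the gripper open and clear of everything.

**How it went:** I lifted the frame from the rack, laid it flat on the bench at a 35° lean, regripped it across its width and lowered it onto the pins. Then I gripped the green handle and turned the cam anticlockwise by about 2.08 rad.

**Last checks:**
- **Frame:** it lies flat and home. Its top is at 42.6 mm at both ends after release, where 42 is expected. After the cam was turned it was still at 42.6 mm, and the pictures show the latch tongue over its end.
- **Cam angle:** the handle edge reads within 0.002 rad of square. The two white dots gave 0.03 and 0.04 rad; I put that down to picking the pixels by eye and to sub-millimetre error in the axis position, and did not check further.
- **Other items:** the cup, jar and bowl are within 1 mm of where they started. The yellow plate still stands in its slot, checked by eye only.
- **Forces:** every force I read was under 10 N.

The latch travel was judged from the pictures only, not measured.

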